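# Sweep the heel caps into the parts pan

### The arm

A 6-joint arm with a two-finger parallel gripper is mounted at the origin on the work surface. World frame = base frame: x ahead of the robot, y to its left, z up, the work surface at z = 0. Lengths are in m, angles in degrees, forces in N, time in s.
With the tool pointing down it reaches from about 0.4 to 0.825 m from the base axis. Payload 7 kg.
Tool frame: the origin (TCP) lies between the finger pads, 19 mm behind the fingertips; this is the grasp point; z points along the fingers, y is the line along which they close (so a half turn about z gives the same grasp; the last joint's range is limited). The gripper opens to 85 mm and grips with 20 to 120 N. Pads are 22 mm wide; open, the fingers measure 114 mm over their backs; the gripper's body (76 mm by 85 mm) begins 54 mm behind the grasp point. The pads swing forward as they close: fully open they stand 13 mm farther back than shut.
Start: joints at [81.251, 20.546, 0.682, 0, -70.136, -16.507], TCP at [0.288, 0.61, 0.25] pointing down, gripper open.
Joint ranges: [-176.03, 176.03], [-82.01, 121.73], [-58.28, 71.71], [-173.87, 95.51], [-174.79, -0.11], [-173.66, 173.66]. Speed limits (degrees/s): [136.94, 136.94, 172.46, 180, 180, 180].

### API

Orientations are given as a 3x3 rotation matrix whose columns are the frame's x, y, z axes.
In Python, from bench import arm gives the robot as it stands. The module is installed in compiled form; this text tells all that it offers.
- The arm moves only by the tool move_arm, never from a script. Its argument "moves" is a list that holds one entry, the list of rows, each a list of 7 numbers: the turn, a rotation vector about the world's x, y, z in units of 120 degrees (1.0 is 120 degrees), then the shift along the world's x, y, z in units of 1 m (1.0 is 1 m), then the finger opening in mm, from 0 to 85.4. In form: [[[wx, wy, wz, dx, dy, dz, fingers], ...]]. A call has 1 to 12 rows; each row shifts and turns the commanded pose from where the row before left it; what a row does not reach is not made up. A row lasts 1/8 s, in which the tool goes at most 62.5 mm and 10.7 degrees, less where a joint would pass 70% of its speed; a pose out of reach is approached as far as the arm can. A call with a number of a shift or a turn outside -1 to 1 is refused whole. A call with a gripper value outside its range is refused whole. The fingers move at their own pace and stop on an object; the grip force is fixed at half the most. Time passes only in rows, so rows that do not move let the fingers close. It gives the time, the measured TCP pose, the force, the opening and the grip force at its end, in the units of the state.
- arm.get_state(): the state, without advancing time (a new reading comes with each control period).
- arm.grab_frame(name): name is "scene" or "top" or "wrist"; returns the picture (480x640x3 uint8, red, green, blue); there is no depth.
- arm.get_calibration(name): a dict with "fx", "fy", "cx", "cy" (pixels), "xyz" and "attitude" of the camera in the world. Camera axes: x right, y down, z forward; pixel columns grow to the right and rows downward; lengths in m; the calibration is good to about 2 mm. A picture is of the moment at which its call begins: read the wrist's pose just before it. get_calibration takes no time and is no camera call; for the wrist camera it gives the pose at the moment of the call.
- arm.finish_job(): hands the job in; it is judged then, once.
The state is a dict: "t": time; "q": joint angles; "qvel": joint speeds; "tau": joint torques, N m; "tcp_pos": TCP position; "tcp_rot": TCP orientation; "contact_force": force on the tool from outside, world axes, zero at the start; "torque": the same for the moment, N m; "grip_width": opening from 0.0 (shut) to 1.0 (fully open); "grasp_force": force on a finger pad.
Only numpy, scipy, OpenCV 4.12 (cv2) and the standard library are available. Lean on these libraries where they do the work, as an engineer would, in place of code of your own. Each camera call takes 0.05 s, during which the arm holds its last target. There are 200 camera calls.

### The job

Clear the cobbler's bench: with the fingers closed together, sweep the three loose rubber heel caps along the bench top and in through the open side of the blue-rimmed parts pan, until all three lie flat and wholly inside it. Only push them, never pinch them or pick them up, and steer round the cream jar, the thread spool and the hammer, which stay where they are.

Things in the scene. Friction and masses are not known exactly. Their poses are not given: they have to be found in the camera images.
- cap_black: Black rubber heel cap lying flat and loose on the bench: D-shaped, 40 x 40 mm, 12 mm thick, about 25 g, three tiny brass nail heads on top. Origin: centre of its underside; z up; the straight edge lies 20 mm towards its -x, the round edge (radius 20 mm about the origin) towards +x. Slides freely on the bench, stops when no longer pushed.
- cap_red: Red rubber heel cap lying flat and loose on the bench: D-shaped, 40 x 40 mm, 12 mm thick, about 25 g, three tiny brass nail heads on top. Origin: centre of its underside; z up; the straight edge lies 20 mm towards its -x, the round edge (radius 20 mm about the origin) towards +x. Slides freely on the bench, stops when no longer pushed.
- cap_brown: Dark brown rubber heel cap lying flat and loose on the bench: D-shaped, 40 x 40 mm, 12 mm thick, about 25 g, three tiny brass nail heads on top. Origin: centre of its underside; z up; the straight edge lies 20 mm towards its -x, the round edge (radius 20 mm about the origin) towards +x. Slides freely on the bench, stops when no longer pushed.
- pan: Parts pan fixed to the bench on the robot's left: a blue three-sided rim, 22 mm high and 4 mm thick, round a pale-blue floor level with the bench (no step). Inside 240 mm along its x and 160 mm along its y; no rim on its -y side, which is the open mouth facing the work. Origin: centre of the floor; z up; +y points from the mouth to the back rim (whose inner face is at y = +80 mm).
- pan_mouth (a point): Middle of the pan's open side, at floor level, 80 mm from the pan's origin along its -y.
- cream_jar: Bystander: round white shoe-cream jar with a black lid, 54 mm diameter, 42 mm high, about 150 g, standing loose. Origin: centre of its underside.
- thread_spool: Bystander: orange thread spool with white flanges, 48 mm diameter, 40 mm high, about 100 g, standing loose on end. Origin: centre of its underside.
- hammer: Bystander: hammer lying loose on the bench to the robot's right, 240 mm long, roughly along the world x axis, about 400 g. Origin: middle of its length, at its underside; handle towards its -x.

How it is judged:
By the outcome, as a careful person would: the job done as asked, in the order asked, and still so for the second after the job is handed in, with the robot touching nothing.
It also fails if it takes over 72 s, if anything falls off the work surface, if the arm or the gripper's body presses on something with over 40 N, if the wrist force passes 120 N, or if a joint passes its speed limit or range.

## Working session

There is one attempt and no reset: what is moved stays moved. The work goes in short steps, Python scripts to look and compute and a tool call to move; the robot and the scene stay as the last step left them, time stands still between calls to the robot, and variables do not carry over. Pictures are saved under pics/ and viewed, at most 10 in all, crops included, and the job is handed in when it is done.

Besides the shell and the picture viewer there is one more tool, called as a command line: name --argument value ..., lists and objects as JSON in quotes. move_arm: Moves the arm, as the interface text tells. Shifts and turns lie within -1 to 1; 1 stands for 1 m of shift or 120 degrees of turn. Its arguments: {"type":"object","properties":{"moves":{"type":"array"}},"required":["moves"]}

```bash
mkdir -p pics
python3 - <<'E'
from bench import arm
import cv2
for n in("top","scene"):
    im=arm.grab_frame(n); cv2.imwrite(f"pics/{n}0.png",im[:,:,::-1]); c=arm.get_calibration(n); print(n,c)
s=arm.get_state(); print(s["t"],s["tcp_pos"],s["tcp_rot"])
E
```

```text
top {'fx': 614.1290448463079, 'fy': 614.1290448463079, 'cx': 327.15610485613644, 'cy': 240.3970776191758, 'xyz': array([ 0.42342822, -0.08584792,  1.16896238]), 'attitude': array([[-0.02172996, -0.99288691,  0.11706151],
       [-0.99955752,  0.02395488,  0.01763299],
       [-0.02031176, -0.11662655, -0.99296812]])}
scene {'fx': 596.905251184366, 'fy': 596.905251184366, 'cx': 321.5373262268141, 'cy': 239.97493610736876, 'xyz': array([ 1.05874445, -0.75849073,  1.00951409]), 'attitude': array([[ 0.7962127 ,  0.45151711, -0.40271284],
       [ 0.60490701, -0.60677654,  0.51566437],
       [-0.01152542, -0.65418234, -0.75624905]])}
0.1 [0.28783764 0.61012479 0.24916648] [[ 9.04382395e-01 -4.26722672e-01 -4.95395709e-04]
 [-4.26722936e-01 -9.04381351e-01 -1.38114627e-03]
 [ 1.41339787e-04  1.46048109e-03 -9.99998924e-01]]
```

View pics/top0.png

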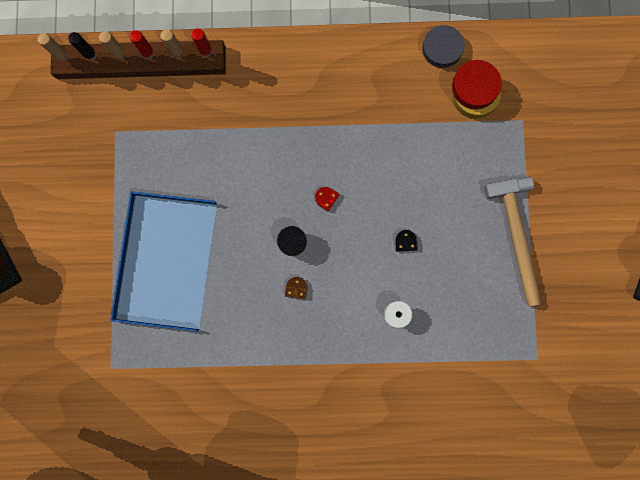

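View pics/scene0.png

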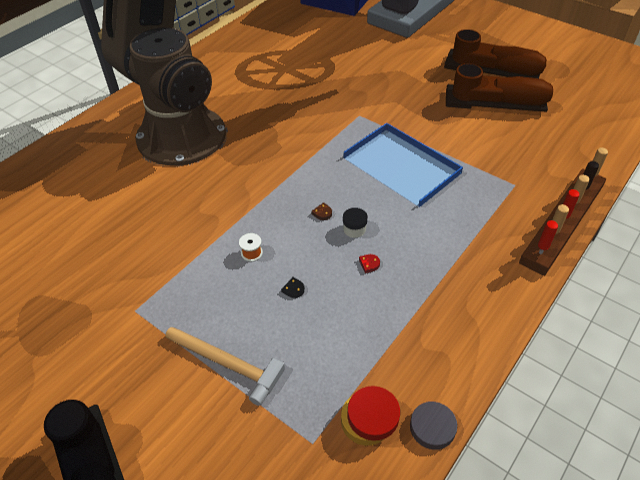

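The top view shows red at (326,198), brown (296,289), black (406,241), the jar lid (292,241), the spool (398,314), and the pan mouth between (216,204) and (201,330). I'll enlarge it to measure more closely.

```bash
cat > h.py <<'E'
import numpy as np
from bench import arm
def ray(n,u,v):
    c=arm.get_calibration(n); d=c["attitude"]@np.array([(u-c["cx"])/c["fx"],(v-c["cy"])/c["fy"],1]); return np.array(c["xyz"]),d
def on(n,u,v,z=0.):
    o,d=ray(n,u,v); return (o+d*(z-o[2])/d[2])[:2].round(4)
def tri(a,b):
    (o,d),(p,e)=ray(*a),ray(*b); s=np.linalg.lstsq(np.c_[d,-e],p-o,rcond=None)[0]
    P,Q=o+d*s[0],p+e*s[1]; return ((P+Q)/2).round(4),np.linalg.norm(P-Q).round(4)
E
python3 - <<'E'
import cv2
from h import *
t=cv2.imread("pics/top0.png")[170:350,260:430]; cv2.imwrite("pics/c1.png",cv2.resize(t,None,fx=3.3,fy=3.3,interpolation=2))
t=cv2.imread("pics/scene0.png")[190:310,220:400]; cv2.imwrite("pics/c2.png",cv2.resize(t,None,fx=4,fy=4,interpolation=2))
for k,u,v,z in [("red",326,198,.012),("brown",296,289,.012),("black",406,241,.012),("jar",292,241,.042),("spool",398,314,.04),("panFR",216,204,.022),("panFL",201,330,.022),("BR",133,194,.022),("BL",113,320,.022)]: print(k,on("top",u,v,z))
E
```

```text
red [ 0.6415 -0.0649]
brown [ 0.4692 -0.0047]
black [ 0.5551 -0.2144]
jar [ 0.5567 -0.0008]
spool [ 0.4185 -0.1919]
panFR [0.6334 0.1443]
panFL [0.3968 0.1724]
BR [0.6568 0.3034]
BL [0.4188 0.3373]
```

View pics/c1.png

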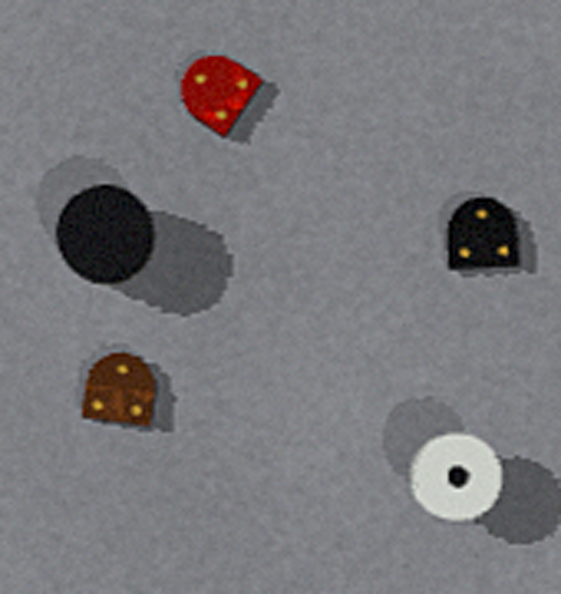

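View pics/c2.png

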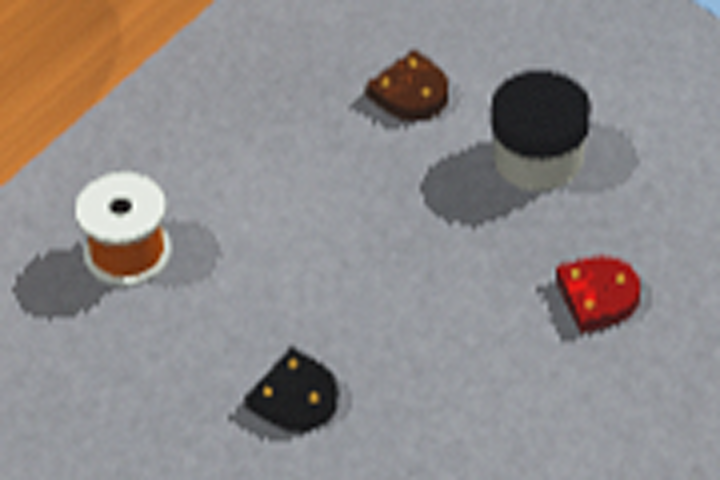

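Run:
```python
from h import *
T=lambda x,y:("top",260+x/3.3,170+y/3.3); S=lambda x,y:("scene",220+x/4,190+y/4)
N={"red":[((200,78),(620,279)),((242,84),(588,304)),((221,115),(575,273))],
"brown":[((122,369),(426,92)),((97,405),(413,63)),((137,410),(385,82))],
"black":[((482,214),(314,398)),((464,252),(293,363)),((503,250),(268,391))],
"spool":[((457,477),(121,206))],"jar":[((106,234),(541,112))]}
for k,v in N.items():
    for a,b in v: print(k,*tri(T(*a),S(*b)))
for k,x,y,z in[("red",214,89,.012),("brown",124,386,.012),("black",483,233,.012),("jar",106,234,.042),("spool",457,477,.04)]: print(k,on(*T(x,y),z))
for k,a,b in[("panFR",(216,203),(419,205)),("panFL",(201,330),(345,156)),("BR",(133,194),(462,166)),("BL",(113,320),(387,126))]:print(k,*tri(("top",*a),("scene",*b)))
```

```text
red [ 0.6517 -0.0538  0.0096] 0.0025
red [ 0.6475 -0.0781  0.0095] 0.0025
red [ 0.6298 -0.0653  0.0099] 0.0033
brown [ 0.4841 -0.0053  0.009 ] 0.0036
brown [0.4638 0.0093 0.0085] 0.0034
brown [ 0.4606 -0.0135  0.0096] 0.0037
black [ 0.5685 -0.214   0.0093] 0.0037
black [ 0.5463 -0.2031  0.0102] 0.0028
black [ 0.5472 -0.2253  0.0103] 0.0034
spool [ 0.4188 -0.1917  0.0369] 0.0038
jar [0.5594 0.001  0.0347] 0.0042
red [ 0.6436 -0.0627]
brown [ 0.4729 -0.0077]
black [ 0.5558 -0.2152]
jar [ 0.5569 -0.001 ]
spool [ 0.4175 -0.1927]
panFR [0.6398 0.1489 0.0034] 0.0026
panFL [0.4002 0.1789 0.0081] 0.01
BR [0.6605 0.3069 0.0207] 0.0085
BL [0.4208 0.3448 0.0072] 0.0056
```

move_arm --moves '[[[0,0,-0.08,0.03,-0.05,0,0],[0,0,-0.08,0.03,-0.05,0,0],[0,0,-0.08,0.03,-0.05,0,0],[0,0,-0.08,0.03,-0.05,0,0],[0,0,-0.08,0.03,-0.05,0,0],[0,0,-0.08,0.03,-0.05,0,0],[0,0,-0.06,0.03,-0.05,0,0],[0,0,0,0.03,-0.05,0,0],[0,0,0,0.03,-0.05,0,0],[0,0,0,0.03,-0.05,0,0],[0,0,0,0.03,-0.05,0,0],[0,0,0,0.01,-0.05,0,0]]]'

```text
t: 1.6
tcp_pos: [0.6289, 0.0085, 0.249]
tcp_rot: [[-0.001, -1.0, -0.001], [-1.0, 0.001, -0.0], [0.0, 0.001, -1.0]]
contact_force: [-0.3, 0.0, -1.2]
grip_width: 0.001
grasp_force: 0.0
```

Measured heights (about 10 mm for the cap tops, 35–37 mm for the jar and spool) are close to the given sizes. I'm starting with red, pushing its rear corner straight towards +y.

move_arm --moves '[[[0,0,0,0.003,-0.043,0,0],[0,0,0,0.003,-0.043,0,0],[0,0,0,0.003,-0.043,0,0],[0,0,0,0,0,-0.05,0],[0,0,0,0,0,-0.05,0],[0,0,0,0,0,-0.05,0],[0,0,0,0,0,-0.04,0],[0,0,0,0,0,-0.025,0],[0,0,0,0,0,-0.01,0],[0,0,0,0,0.008,0,0],[0,0,0,0,0.008,0,0],[0,0,0,0,0,0,0]]]'

```text
t: 3.1
tcp_pos: [0.6378, -0.1016, 0.0264]
tcp_rot: [[0.0, -1.0, 0.002], [-1.0, -0.0, 0.0], [-0.0, -0.002, -1.0]]
contact_force: [-0.3, -0.1, 0.3]
grip_width: -0.003
grasp_force: 0.0
```

move_arm --moves '[[[0,0,0,0,0.008,0,0],[0,0,0,0,0.008,0,0],[0,0,0,0,0.008,0,0],[0,0,0,0,0.008,0,0],[0,0,0,0,0.008,0,0],[0,0,0,0,0,0,0]]]'

```text
t: 3.85
tcp_pos: [0.637, -0.0618, 0.025]
tcp_rot: [[-0.0, -1.0, -0.0], [-1.0, 0.0, 0.0], [-0.0, 0.0, -1.0]]
contact_force: [-0.7, 0.0, -0.0]
grip_width: 0.006
grasp_force: 0.0
```

Run:
```python
from h import *
import cv2
w=arm.grab_frame("wrist");t=arm.grab_frame("top")
a=cv2.resize(w,(400,300)); b=cv2.resize(t[150:300,240:440],(400,300),interpolation=2)
cv2.imwrite("pics/m1.png",np.hstack([a,b])[:,:,::-1])
```

```text
(no output)
```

View pics/m1.png

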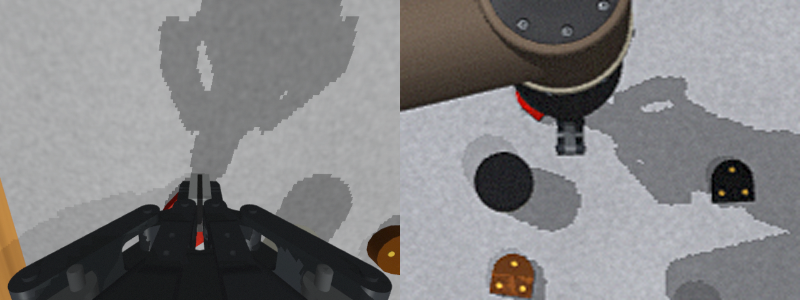

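The wrist view is blocked by the fingers, and the top view shows only the cap's left edge beside the wrist. I'll check with the scene camera.

Run:
```python
from h import *
import cv2
t=arm.grab_frame("scene")
cv2.imwrite("pics/m2.png",cv2.resize(t[110:310,210:470],(780,600),interpolation=2)[:,:,::-1])
```

```text
(no output)
```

View pics/m2.png

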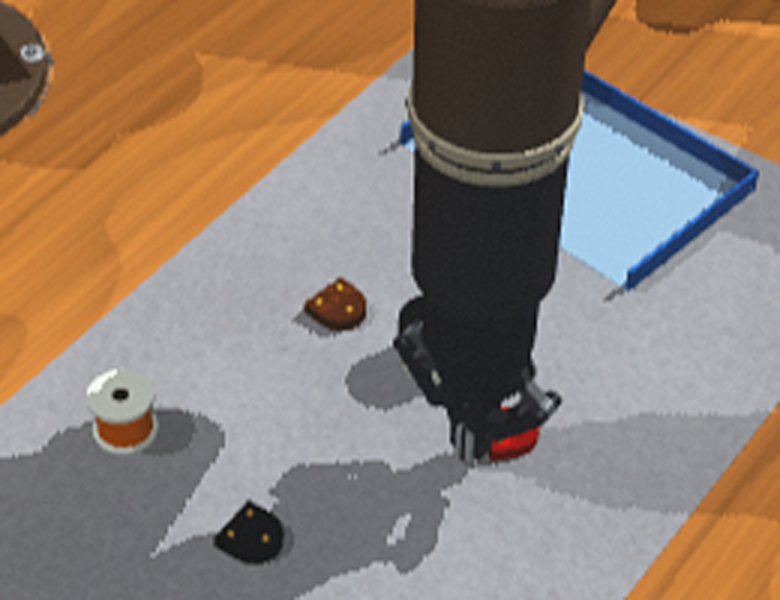

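The scene view shows red at (515,440) in the crop, still against the fingertips, with the knuckle links spreading wide above it. I'll measure those links before passing the jar.

Run:
```python
from h import *
s=arm.get_state();print(s["q"])
for n,x,y in[("Rwing",560,400),("Lwing",398,340),("Lwinglow",437,395),("Rlow",520,428)]:
    o,d=ray("scene",210+x/3,110+y/3); p=o+d*((-.062-o[1])/d[1]); print(n,p.round(3))
print(on("scene",210+538/3,110+440/3,.006),on("scene",210+490/3,110+460/3,.0),on("top",240+517/2-200,150+95/2,.012),on("top",240+(542-400)/2,150+121/2,.012))
```

```text
[ 1.18229944e+01  2.96604038e+01 -1.78794862e+01 -1.30167332e-03
 -4.24645287e+01 -1.18785809e+01]
Rwing [ 0.704 -0.062  0.108]
Lwing [ 0.572 -0.062  0.081]
Lwinglow [ 0.607 -0.062  0.046]
Rlow [ 0.676 -0.062  0.059]
[ 0.6712 -0.0246] [ 0.6513 -0.0565] [ 0.6438 -0.0122] [ 0.618  -0.0357]
```

move_arm --moves '[[[0,0,0,0,0.008,0,0],[0,0,0,0,0.008,0,0],[0,0,0,0,0.008,0,0],[0,0,0,0,0.008,0,0],[0,0,0,0,0.008,0,0],[0,0,0,0,0,0,0],[0,0,0,0,-0.03,0,0],[0,0,0,0,-0.06,0,0],[0,0,0,0,-0.06,0.03,0],[0,0,0,0,-0.04,0.03,0],[0,0,0,0,0,0,0]]]'

```text
t: 5.38
tcp_pos: [0.6381, -0.2117, 0.0856]
tcp_rot: [[-0.005, -1.0, 0.005], [-1.0, 0.005, -0.001], [0.001, -0.005, -1.0]]
contact_force: [-0.0, 0.7, -0.9]
grip_width: 0.001
grasp_force: 0.0
```

```bash
cat >> h.py <<'E'
import cv2
def caps(rows=None):
    t=arm.grab_frame("top"); hsv=cv2.cvtColor(t,cv2.COLOR_RGB2HSV); H,S,V=cv2.split(hsv)
    roi=np.zeros(H.shape,np.uint8); roi[140:355,118:450]=1
    R={"red":((H<6)|(H>174))&(S>170)&(V>90),"brown":(H>=6)&(H<16)&(S>120)&(V<150),"black":(V<40)}
    for k,m in R.items():
        n,l,st,c=cv2.connectedComponentsWithStats((m&(roi>0)).astype(np.uint8))
        for i in range(1,n):
            if 120<st[i,4]<600:
                cs=max(cv2.findContours((l==i).astype(np.uint8),0,2)[0],key=cv2.contourArea)[:,0]
                W=np.array([on("top",u,v,.010) for u,v in cs])
                print(k,st[i,4],"cen",on("top",*c[i],.012),"x",W[:,0].min(),W[:,0].max(),"y",W[:,1].min(),W[:,1].max())
    return t
E
python3 - <<'E'
from h import *
t=caps(); cv2.imwrite("pics/m3.png",cv2.resize(t[150:330,110:350],(800,600),interpolation=2)[:,:,::-1])
E
```

```text
black 170 cen [ 0.6125 -0.0387] x 0.5177 0.6872 y -0.0504 -0.0311
black 483 cen [ 0.5131 -0.0491] x 0.3478 0.6714 y -0.0586 -0.0351
black 338 cen [ 0.5554 -0.2137] x 0.5379 0.5764 y -0.2335 -0.1952
```

View pics/m3.png

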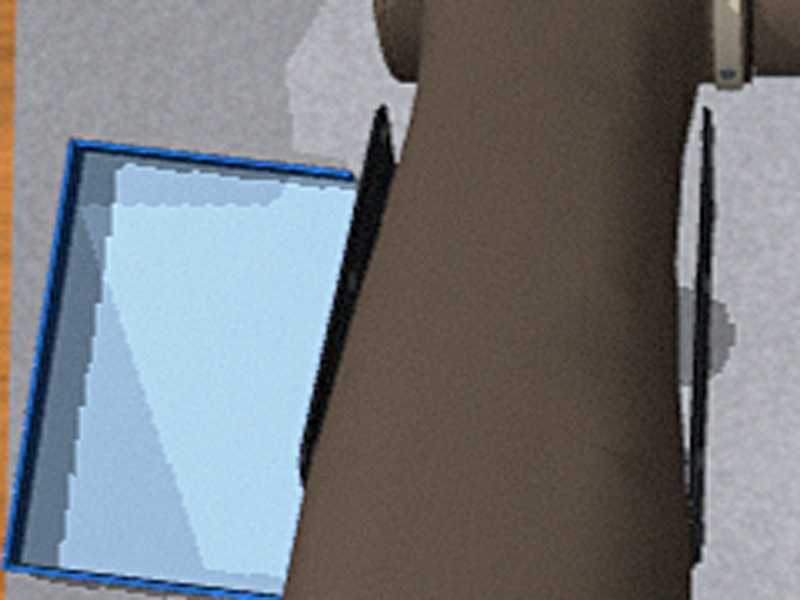

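The forearm hides the caps here, so I'll park further to the right to look.

move_arm --moves '[[[0,0,0,-0.03,-0.04,0.03,0],[0,0,0,-0.03,-0.05,0.03,0],[0,0,0,-0.03,-0.05,0.03,0],[0,0,0,-0.03,-0.05,0.03,0],[0,0,0,0,0,0,0]]]'

```text
t: 6.05
tcp_pos: [0.5203, -0.3936, 0.2005]
tcp_rot: [[-0.004, -1.0, 0.002], [-1.0, 0.004, -0.001], [0.001, -0.002, -1.0]]
contact_force: [1.1, 0.9, -0.6]
grip_width: 0.0
grasp_force: 0.0
```

Run:
```python
from h import *
t=caps(); cv2.imwrite("pics/m4.png",cv2.resize(t[150:330,110:350],(800,600),interpolation=2)[:,:,::-1]); print(arm.get_state()["tcp_pos"])
```

```text
red 323 cen [0.6547 0.003 ] x 0.6321 0.6751 y -0.0208 0.0214
brown 348 cen [ 0.4715 -0.0045] x 0.452 0.492 y -0.0235 0.0164
black 596 cen [0.5612 0.0026] x 0.5337 0.5894 y -0.0232 0.0284
[ 0.52065245 -0.3918653   0.19884706]
```

View pics/m4.png

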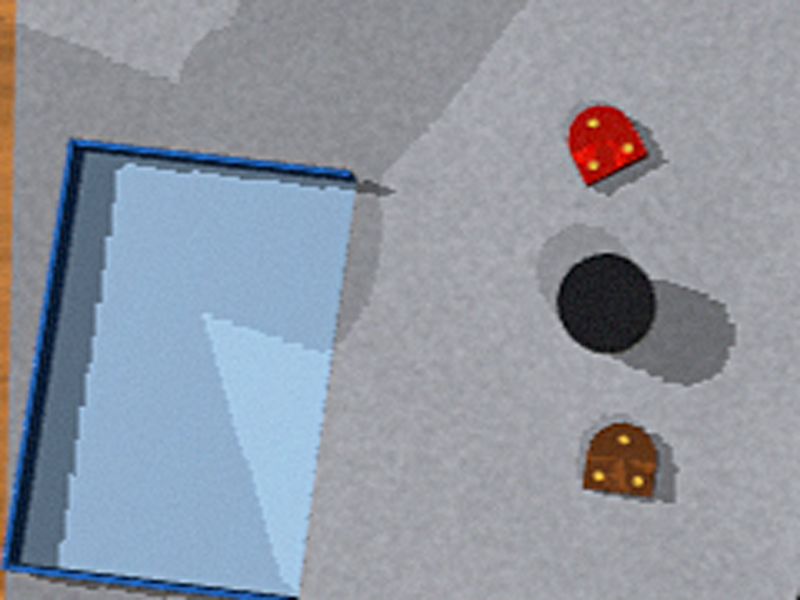

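Red turned the other way, with its flat side at world −61° and its centre at about (0.656, 0.004). I'll push squarely on that straight side at heading 119°, then curve gently into the pan.

move_arm --moves '[[[0,0,0.081,0.0225,0.0523,0,0],[0,0,0.081,0.0225,0.0523,0,0],[0,0,0.08,0.0225,0.0523,0,0],[0,0,0,0.0225,0.0523,0,0],[0,0,0,0.0225,0.0523,0,0],[0,0,0,0.0225,0.0523,0,0],[0,0,0,0.0225,0.0523,0,0],[0,0,0,0,0,-0.06,0],[0,0,0,0,0,-0.06,0],[0,0,0,0,0,-0.04,0],[0,0,0,0,0,-0.02,0],[0,0,0,0,0,0,0]]]'

```text
t: 7.6
tcp_pos: [0.6784, -0.0236, 0.0192]
tcp_rot: [[0.487, -0.874, -0.001], [-0.874, -0.487, -0.0], [-0.0, 0.001, -1.0]]
contact_force: [0.9, -0.2, 0.2]
grip_width: 0.0
grasp_force: 0.0
```

move_arm --moves '[[[0,0,0,-0.0049,0.0088,0,0],[0,0,0,-0.0049,0.0088,0,0],[0,0,0,-0.0049,0.0088,0,0],[0,0,0,-0.0049,0.0088,0,0],[0,0,0,-0.0049,0.0088,0,0],[0,0,0,-0.0049,0.0088,0,0],[0,0,0,-0.0049,0.0088,0,0],[0,0,0,-0.0049,0.0088,0,0]]]'

```text
t: 8.6
tcp_pos: [0.6393, 0.0456, 0.0189]
tcp_rot: [[0.485, -0.875, 0.0], [-0.875, -0.485, -0.0], [0.0, -0.0, -1.0]]
contact_force: [0.2, -1.6, 1.9]
grip_width: 0.001
grasp_force: 1.2
```

Run:
```python
from h import *
caps(); s=arm.get_state(); print(s["t"],s["tcp_pos"])
t=arm.grab_frame("scene"); H,S,V=cv2.split(cv2.cvtColor(t,cv2.COLOR_RGB2HSV))
m=((H<6)|(H>174))&(S>170)&(V>70); m[300:]=0
n,l,st,c=cv2.connectedComponentsWithStats(m.astype(np.uint8))
for i in range(1,n):
    if st[i,4]>15: print(st[i],on("scene",*c[i],.008))
```

```text
red 240 cen [0.6075 0.0663] x 0.5871 0.6223 y 0.045 0.0852
brown 349 cen [ 0.4715 -0.0045] x 0.452 0.492 y -0.0235 0.0164
black 339 cen [0.6966 0.0566] x 0.6536 0.759 y 0.0301 0.1177
black 169 cen [0.6602 0.2832] x 0.6013 0.7344 y 0.2334 0.3144
black 356 cen [ 0.5553 -0.2139] x 0.5378 0.5764 y -0.2335 -0.1952
8.65 [0.63885471 0.04653967 0.01888812]
[563 189  16  30 235] [0.9192 0.3704]
[384 221   6   8  35] [0.6153 0.0475]
[538 220  20  30 356] [0.9192 0.2368]
```

move_arm --moves '[[[0,0,0,0.0073,-0.0131,0.006,0],[0,0,0,0.0073,-0.0131,0,0],[0,0,0,0.0073,-0.0131,0,0],[0,0,0,0,0,0,0]]]'

```text
t: 9.2
tcp_pos: [0.6618, 0.0039, 0.0242]
tcp_rot: [[0.483, -0.876, -0.0], [-0.876, -0.483, -0.0], [-0.0, 0.0, -1.0]]
contact_force: [-1.4, 0.4, 0.5]
grip_width: 0.0
grasp_force: 0.0
```

Run:
```python
from h import *
t=caps(); s=arm.get_state(); print(s["t"],s["tcp_pos"])
cv2.imwrite("pics/m5.png",cv2.resize(t[170:260,210:330],(800,600),interpolation=2)[:,:,::-1])
```

```text
red 333 cen [0.6114 0.0655] x 0.5871 0.6317 y 0.0411 0.0853
brown 347 cen [ 0.4715 -0.0045] x 0.452 0.492 y -0.0235 0.0164
black 124 cen [0.698  0.2262] x 0.6467 0.7647 y 0.1969 0.2503
black 560 cen [0.5614 0.0025] x 0.5337 0.5894 y -0.0232 0.0284
black 354 cen [ 0.5553 -0.2137] x 0.5367 0.5765 y -0.2335 -0.1952
9.25 [0.66146345 0.00452651 0.02422833]
```

View pics/m5.png

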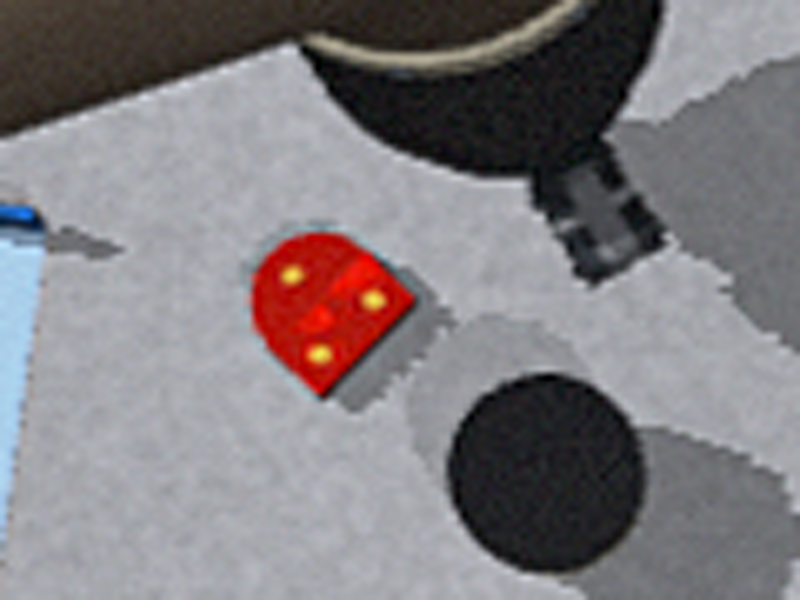

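Red now lies at (0.613, 0.067), turned to about 48°, clear of the jar's shadow at (490,360) in the crop. I'll nudge it up-left by its straight side, then push on its flat edge. I'm also adding a numeric pose fit.

move_arm --moves '[[[0,0,0.079,0,0.01,0,0],[0,0,0.079,-0.01,0.012,0,0],[0,0,0,-0.01,0.011,0,0],[0,0,0,-0.0067,0.006,0,0],[0,0,0,-0.0067,0.006,0,0],[0,0,0,-0.0067,0.006,0,0],[0,0,0,-0.0067,0.006,0,0],[0,0,0,-0.0067,0.006,0,0],[0,0,0,-0.0067,0.006,0,0],[0,0,0,-0.0067,0.006,0,0],[0,0,0,0,0,0,0]]]'

```text
t: 10.62
tcp_pos: [0.594, 0.0813, 0.0248]
tcp_rot: [[0.743, -0.669, -0.0], [-0.669, -0.743, -0.0], [-0.0, 0.0, -1.0]]
contact_force: [0.0, 0.0, 0.2]
grip_width: 0.001
grasp_force: 0.0
```

move_arm --moves '[[[0,0,0,0.02,-0.018,0,0],[0,0,0,0.02,-0.018,0.03,0],[0,0,0,0.02,-0.018,0.04,0],[0,0,0,0,0,0,0]]]'

```text
t: 11.12
tcp_pos: [0.6579, 0.0259, 0.0982]
tcp_rot: [[0.742, -0.671, 0.006], [-0.671, -0.742, 0.001], [0.004, -0.005, -1.0]]
contact_force: [-0.5, -0.4, -0.4]
grip_width: -0.0
grasp_force: 0.0
```

```bash
cat >> h.py <<'E'
def fit():
    t=arm.grab_frame("top"); H,S,V=cv2.split(cv2.cvtColor(t,cv2.COLOR_RGB2HSV))
    R={"red":((H<6)|(H>174))&(S>150)&(V>70),"brown":(H>=6)&(H<16)&(S>110)&(V<160),"black":(V<48)}
    roi=np.zeros(H.shape,bool); roi[140:355,118:450]=1
    for k,m in R.items():
        m=cv2.morphologyEx((m&roi).astype(np.uint8),cv2.MORPH_CLOSE,np.ones((3,3)))
        n,l,st,c=cv2.connectedComponentsWithStats(m)
        for i in range(1,n):
            if not(200<st[i,4]<500 and max(st[i,2:4])<34): continue
            v,u=np.nonzero(l==i); P=np.array([on("top",a,b,.011) for a,b in zip(u,v)]); C=P.mean(0); best=(-1,)
            for a in range(-180,180,3):
                d=np.array([np.cos(np.radians(a)),np.sin(np.radians(a))]); o=C+.00187*d; q=P-o
                X=q@d; Y=q@[-d[1],d[0]]
                s=(((X>-.02)&(X<0)&(abs(Y)<.02))|((X>=0)&(X*X+Y*Y<.0004))).mean()
                if s>best[0]: best=(s,a,o)
            print(k,st[i,4],"origin",best[2].round(3),"yaw",best[1],"fit",round(best[0],2))
    s=arm.get_state(); print("t",round(s["t"],2),"tcp",s["tcp_pos"].round(4),"yaw",np.degrees(np.arctan2(s["tcp_rot"][1,0],s["tcp_rot"][0,0])).round(1))
E
python3 -c "
from h import *
fit()"
```

```text
red 361 origin [0.571 0.103] yaw 45 fit 1.0
brown 364 origin [ 0.474 -0.005] yaw -9 fit 1.0
black 383 origin [ 0.557 -0.214] yaw -3 fit 0.99
t 11.18 tcp [0.6559 0.0262 0.0961] yaw -42.1
```

Red went straight to (0.571, 0.103) at yaw 46°. Next I'll get behind its flat edge.

move_arm --moves '[[[0,0,-0.0852,-0.0126,0.0053,0,0],[0,0,-0.0852,-0.0126,0.0053,0,0],[0,0,-0.0852,-0.0126,0.0053,0,0],[0,0,-0.0852,-0.0126,0.0053,0,0],[0,0,-0.0852,-0.0126,0.0053,0,0],[0,0,-0.0852,-0.0126,0.0053,0,0],[0,0,-0.0852,-0.0126,0.0053,0,0],[0,0,-0.0852,-0.0126,0.0053,0,0],[0,0,-0.0852,-0.0126,0.0053,0,0],[0,0,0,0,0,-0.02,0],[0,0,0,0,0,0,0]]]'

```text
t: 12.55
tcp_pos: [0.5393, 0.0741, 0.073]
tcp_rot: [[-0.695, -0.719, -0.004], [-0.719, 0.695, -0.002], [0.004, 0.002, -1.0]]
contact_force: [0.4, -1.1, 0.3]
grip_width: 0.001
grasp_force: 0.0
```

```bash
python3 -c "
from h import *
fit()"
```

```text
brown 361 origin [ 0.474 -0.005] yaw -9 fit 1.0
black 381 origin [ 0.557 -0.215] yaw -3 fit 1.0
t 12.6 tcp [0.5401 0.0743 0.0738] yaw -134.0
```

move_arm --moves '[[[0,0,0,0.0016,-0.0015,-0.03,0],[0,0,0,0,0,-0.019,0],[0,0,0,0.0045,0.0047,0,0],[0,0,0,0.0045,0.0047,0,0],[0,0,0,0.002,0.002,0,0]]]'

```text
t: 13.22
tcp_pos: [0.5549, 0.0852, 0.0268]
tcp_rot: [[-0.695, -0.719, 0.002], [-0.719, 0.695, 0.001], [-0.002, -0.001, -1.0]]
contact_force: [0.1, -0.1, -0.0]
grip_width: -0.001
grasp_force: 0.1
```

move_arm --moves '[[[0,0,0.0417,0.0042,0.0009,0,0],[0,0,0.0417,0.0041,0.0013,0,0],[0,0,0.0417,0.004,0.0017,0,0],[0,0,0.0417,0.0038,0.002,0,0],[0,0,0.0417,0.0036,0.0023,0,0],[0,0,0.0417,0.0034,0.0026,0,0],[0,0,0.0417,0.0032,0.0029,0,0],[0,0,0.0417,0.0029,0.0032,0,0],[0,0,0.0417,0.0026,0.0034,0,0],[0,0,0.0417,0.0023,0.0036,0,0],[0,0,0,-0.0005,0.005,0,0]]]'

```text
t: 14.6
tcp_pos: [0.5878, 0.1136, 0.0264]
tcp_rot: [[0.103, -0.995, 0.001], [-0.995, -0.103, 0.0], [-0.0, -0.001, -1.0]]
contact_force: [0.2, -0.8, 0.1]
grip_width: 0.0
grasp_force: 0.1
```

move_arm --moves '[[[0,0,0,-0.001,0.01,0,0],[0,0,0,-0.001,0.01,0,0],[0,0,0,-0.001,0.01,0,0],[0,0,0,-0.001,0.01,0,0],[0,0,0,0,0,0,0],[0,0,0,0,-0.02,0,0],[0,0,0,0,-0.05,0.03,0],[0,0,0,-0.02,-0.06,0.03,0],[0,0,0,-0.02,-0.06,0.02,0],[0,0,0,0,0,0,0]]]'

```text
t: 15.85
tcp_pos: [0.5452, -0.0309, 0.1029]
tcp_rot: [[0.099, -0.995, 0.002], [-0.995, -0.099, 0.001], [-0.0, -0.002, -1.0]]
contact_force: [0.8, 0.4, 0.1]
grip_width: -0.002
grasp_force: 0.0
```

```bash
python3 -c "
from h import *
fit()"
```

```text
brown 367 origin [ 0.474 -0.005] yaw -9 fit 1.0
black 389 origin [ 0.557 -0.214] yaw -3 fit 0.99
t 15.9 tcp [ 0.546  -0.0294  0.1023] yaw -84.3
```

move_arm --moves '[[[0,0,-0.0612,-0.027,-0.006,0,0],[0,0,-0.0612,-0.027,-0.006,0,0],[0,0,0,-0.0267,-0.006,0,0],[0,0,0,0,0,-0.03,0],[0,0,0,0,0,0,0]]]'

```text
t: 16.52
tcp_pos: [0.4645, -0.045, 0.0699]
tcp_rot: [[-0.151, -0.988, -0.004], [-0.988, 0.151, -0.001], [0.002, 0.004, -1.0]]
contact_force: [0.3, -0.1, -0.3]
grip_width: 0.001
grasp_force: 0.0
```

```bash
python3 -c "
from h import *
fit()"
```

```text
red 335 origin [0.577 0.184] yaw 93 fit 1.0
black 203 origin [0.577 0.006] yaw -108 fit 0.94
black 380 origin [ 0.557 -0.215] yaw -3 fit 1.0
t 16.57 tcp [ 0.4655 -0.0448  0.0708] yaw -98.7
```

Red is aligned at (0.577, 0.184), yaw 93°. Now brown: I'll push on its straight side with a slight leftward curve.

move_arm --moves '[[[0,0,0,0,0,-0.03,0],[0,0,0,0,0,-0.016,0],[0,0,0,0.0016,0.0099,0,0],[0,0,0,0.0016,0.0099,0,0],[0,0,0,0.0016,0.0099,0,0],[0,0,0,0.0016,0.0099,0,0]]]'

```text
t: 17.32
tcp_pos: [0.4729, -0.0042, 0.026]
tcp_rot: [[-0.151, -0.989, 0.001], [-0.989, 0.151, 0.0], [-0.001, -0.001, -1.0]]
contact_force: [-0.3, -0.1, 0.7]
grip_width: 0.004
grasp_force: 0.2
```

move_arm --moves '[[[0,0,0.0167,0.0022,0.0099,0,0],[0,0,0.0167,0.0019,0.01,0,0],[0,0,0.0167,0.0015,0.01,0,0],[0,0,0.0167,0.0012,0.01,0,0],[0,0,0.0167,0.0008,0.01,0,0],[0,0,0,0,0,0,0]]]'

```text
t: 18.08
tcp_pos: [0.4801, 0.0454, 0.0253]
tcp_rot: [[0.024, -1.0, 0.0], [-1.0, -0.024, 0.0], [-0.0, -0.0, -1.0]]
contact_force: [0.3, -0.2, -0.4]
grip_width: -0.004
grasp_force: 0.0
```

```bash
python3 -c "
from h import *
fit()"
```

```text
red 316 origin [0.577 0.183] yaw -177 fit 1.0
black 370 origin [ 0.557 -0.214] yaw -3 fit 1.0
black 483 origin [0.374 0.312] yaw 3 fit 0.78
t 18.12 tcp [0.4799 0.045  0.0253] yaw -88.7
```

move_arm --moves '[[[0,0,0.0167,0.0005,0.01,0,0],[0,0,0.0167,0.0001,0.01,0,0],[0,0,0.0167,-0.0002,0.0099,0,0],[0,0,0.0167,-0.0006,0.0099,0,0],[0,0,0,0,0,0,0],[0,0,0,0,-0.03,0,0],[0,0,0,0,-0.06,0.02,0],[0,0,0,-0.02,-0.06,0.05,0],[0,0,0,-0.02,-0.06,0.03,0],[0,0,0,0,0,0,0]]]'

```text
t: 19.38
tcp_pos: [0.4458, -0.1075, 0.1126]
tcp_rot: [[0.157, -0.988, 0.003], [-0.988, -0.157, 0.001], [-0.0, -0.003, -1.0]]
contact_force: [-0.1, -0.5, -1.5]
grip_width: -0.0
grasp_force: 0.0
```

```bash
python3 -c "
from h import *
fit()"
```

```text
red 338 origin [0.577 0.184] yaw 93 fit 1.0
black 378 origin [ 0.557 -0.215] yaw -3 fit 0.99
black 282 origin [0.365 0.123] yaw -117 fit 0.96
t 19.43 tcp [ 0.4461 -0.1063  0.1117] yaw -80.9
```

move_arm --moves '[[[0,0,0,0.018,-0.054,0.025,0],[0,0,0,0.018,-0.054,0.025,0],[0,0,0,0.018,-0.054,0.02,0],[0,0,0,0.018,-0.054,0.02,0],[0,0,0,0,-0.054,0,0],[0,0,0,0,0,0,0]]]'

```text
t: 20.18
tcp_pos: [0.5184, -0.377, 0.1986]
tcp_rot: [[0.159, -0.987, -0.002], [-0.987, -0.159, 0.001], [-0.001, 0.002, -1.0]]
contact_force: [0.0, 1.6, -1.1]
grip_width: -0.001
grasp_force: 0.0
```

```bash
python3 -c "
from h import *
fit()"
```

```text
red 340 origin [0.577 0.184] yaw 93 fit 1.0
brown 360 origin [0.475 0.115] yaw 9 fit 1.0
t 20.23 tcp [ 0.5183 -0.3754  0.1986] yaw -80.8
```

move_arm --moves '[[[0,0,0,-0.0048,0.0557,0,0],[0,0,0,-0.0048,0.0557,0,0],[0,0,0,-0.0048,0.0557,0,0],[0,0,0,-0.0048,0.0557,0,0],[0,0,0,-0.0048,0.0557,0,0],[0,0,0,-0.0048,0.0557,0,0],[0,0,0,-0.0048,0.0557,-0.05,0],[0,0,0,-0.0048,0.0557,-0.05,0],[0,0,0,0,0,-0.02,0],[0,0,0,0,0,0,0]]]'

```text
t: 21.48
tcp_pos: [0.4797, 0.0532, 0.0958]
tcp_rot: [[0.165, -0.986, -0.004], [-0.986, -0.165, -0.002], [0.001, 0.004, -1.0]]
contact_force: [0.0, -0.1, 1.1]
grip_width: 0.003
grasp_force: 0.0
```

move_arm --moves '[[[0,0,0,0.003,0,-0.04,0],[0,0,0,0,0,-0.03,0],[0,0,0,-0.0016,0.0099,0,0],[0,0,0,-0.0016,0.0099,0,0],[0,0,0,-0.0016,0.0099,0,0],[0,0,0,-0.0016,0.0099,0,0],[0,0,0,-0.0016,0.0099,0,0],[0,0,0,-0.0016,0.0099,0,0],[0,0,0,-0.0016,0.0099,0,0],[0,0,0,-0.0016,0.0099,0,0]]]'

```text
t: 22.72
tcp_pos: [0.472, 0.1316, 0.0282]
tcp_rot: [[0.162, -0.987, 0.001], [-0.987, -0.162, -0.0], [0.0, -0.001, -1.0]]
contact_force: [0.8, -5.0, 8.9]
grip_width: -0.002
grasp_force: 5.0
```

move_arm --moves '[[[0,0,0,-0.0016,0.0099,0,0],[0,0,0,-0.0016,0.0099,0,0],[0,0,0,-0.0016,0.0099,0,0],[0,0,0,-0.0016,0.0099,0,0],[0,0,0,-0.0016,0.0099,0,0],[0,0,0,-0.0016,0.0099,0,0],[0,0,0,-0.0016,0.0099,0,0],[0,0,0,0,0,0,0]]]'

```text
t: 23.72
tcp_pos: [0.4607, 0.2014, 0.0282]
tcp_rot: [[0.163, -0.987, 0.001], [-0.987, -0.163, 0.0], [-0.0, -0.001, -1.0]]
contact_force: [-0.4, -1.8, 7.6]
grip_width: 0.002
grasp_force: 3.3
```

The upward force suggests the tip may be riding on the cap, so I'll lift straight up and look.

move_arm --moves '[[[0,0,0,0,0,0.02,0],[0,0,0,0,0,0.04,0],[0,0,0,0.01,-0.05,0.04,0],[0,0,0,0.01,-0.055,0.04,0],[0,0,0,0.01,-0.055,0.03,0],[0,0,0,0.01,-0.055,0,0],[0,0,0,0.01,-0.055,0,0],[0,0,0,0.01,-0.055,0,0],[0,0,0,0.01,-0.055,0,0],[0,0,0,0,-0.055,0,0],[0,0,0,0,-0.055,0,0],[0,0,0,0,-0.055,0,0]]]'

```text
t: 25.22
tcp_pos: [0.5293, -0.3381, 0.192]
tcp_rot: [[0.162, -0.987, 0.0], [-0.987, -0.162, 0.0], [-0.0, -0.0, -1.0]]
contact_force: [1.5, 0.3, 0.1]
grip_width: -0.001
grasp_force: 0.0
```

```bash
python3 -c "
from h import *
fit()"
```

```text
red 338 origin [0.577 0.184] yaw 93 fit 1.0
brown 367 origin [0.457 0.229] yaw 0 fit 1.0
t 25.27 tcp [ 0.5288 -0.3433  0.1915] yaw -80.8
```

Brown is flat and inside at (0.457, 0.229). Next, finish red.

move_arm --moves '[[[0,0,-0.052,0.0056,0.0525,0,0],[0,0,0,0.0056,0.0525,0,0],[0,0,0,0.0056,0.0525,0,0],[0,0,0,0.0056,0.0525,0,0],[0,0,0,0.0056,0.0525,0,0],[0,0,0,0.0056,0.0525,0,0],[0,0,0,0.0056,0.0525,0,0],[0,0,0,0.0056,0.0525,0,0],[0,0,0,0.0056,0.0525,0,0],[0,0,0,0,0,-0.05,0],[0,0,0,0,0,-0.05,0],[0,0,0,0,0,0,0]]]'

```text
t: 26.78
tcp_pos: [0.5768, 0.1351, 0.0886]
tcp_rot: [[0.054, -0.999, -0.007], [-0.999, -0.054, -0.003], [0.003, 0.007, -1.0]]
contact_force: [0.4, 0.2, -0.2]
grip_width: 0.002
grasp_force: 0.0
```

move_arm --moves '[[[0,0,0,0.002,-0.002,-0.03,0],[0,0,0,0,0,-0.025,0],[0,0,0,0,0,-0.009,0],[0,0,0,0,0,0,0]]]'

```text
t: 27.28
tcp_pos: [0.5822, 0.134, 0.029]
tcp_rot: [[0.054, -0.999, 0.001], [-0.999, -0.054, 0.0], [-0.0, -0.001, -1.0]]
contact_force: [-0.7, -0.3, 0.3]
grip_width: 0.004
grasp_force: 0.0
```

move_arm --moves '[[[0,0,0,-0.0005,0.0095,0,0],[0,0,0,-0.0005,0.0095,0,0],[0,0,0,-0.0005,0.0095,0,0],[0,0,0,-0.0005,0.0095,0,0],[0,0,0,-0.0005,0.0095,0,0],[0,0,0,-0.0005,0.0095,0,0],[0,0,0,-0.0005,0.0095,0,0],[0,0,0,-0.0005,0.0095,0,0],[0,0,0,0,0,0,0],[0,0,0,0,-0.015,0,0],[0,0,0,0,-0.015,0.04,0],[0,0,0,0,-0.03,0.05,0]]]'

```text
t: 28.78
tcp_pos: [0.5766, 0.1489, 0.1173]
tcp_rot: [[0.055, -0.999, -0.003], [-0.999, -0.055, -0.002], [0.001, 0.003, -1.0]]
contact_force: [1.4, -0.1, 0.9]
grip_width: -0.001
grasp_force: 0.0
```

move_arm --moves '[[[0,0,0,0,-0.05,0.05,0],[0,0,0,-0.005,-0.055,0.03,0],[0,0,0,-0.005,-0.055,0,0],[0,0,0,-0.005,-0.055,0,0],[0,0,0,-0.005,-0.055,0,0],[0,0,0,-0.005,-0.055,0,0],[0,0,0,-0.005,-0.055,0,0],[0,0,0,-0.005,-0.055,0,0],[0,0,0,-0.005,-0.055,0,0],[0,0,0,0,0,0,0],[0,0,0,0,0,0,0]]]'

```text
t: 30.15
tcp_pos: [0.5368, -0.3344, 0.1913]
tcp_rot: [[0.052, -0.999, -0.001], [-0.999, -0.052, 0.001], [-0.001, 0.001, -1.0]]
contact_force: [0.6, -0.0, 0.1]
grip_width: -0.001
grasp_force: 0.0
```

```bash
python3 -c "
from h import *
fit()"
```

```text
red 341 origin [0.575 0.239] yaw 90 fit 1.0
brown 365 origin [0.457 0.229] yaw 9 fit 1.0
t 30.2 tcp [ 0.5372 -0.3337  0.1915] yaw -86.9
```

Red (0.575, 0.239) and brown (0.457, 0.229) are both inside. For black: slide it −x between the spool and jar first, then +y past the jar's left side.

move_arm --moves '[[[0,0,0.0806,0.0071,0.0132,0,0],[0,0,0.0806,0.0071,0.0132,0,0],[0,0,0.0806,0.0071,0.0132,0,0],[0,0,0.0806,0.0071,0.0132,0,0],[0,0,0.0806,0.0071,0.0132,0,0],[0,0,0.0806,0.0071,0.0132,0,0],[0,0,0.0806,0.0071,0.0132,0,0],[0,0,0.0806,0.0071,0.0132,0,0],[0,0,0.0806,0.0071,0.0132,0,0],[0,0,0,0,0,-0.05,0],[0,0,0,0,0,-0.05,0],[0,0,0,0,0,0,0]]]'

```text
t: 31.7
tcp_pos: [0.5988, -0.2136, 0.0885]
tcp_rot: [[1.0, 0.004, -0.007], [0.004, -1.0, 0.001], [-0.007, -0.001, -1.0]]
contact_force: [0.4, -0.1, 0.3]
grip_width: -0.0
grasp_force: 0.0
```

```bash
python3 -c "
from h import *
fit()"
```

```text
red 352 origin [0.574 0.239] yaw 96 fit 1.0
brown 367 origin [0.457 0.229] yaw 0 fit 1.0
black 366 origin [ 0.557 -0.214] yaw -3 fit 1.0
t 31.75 tcp [ 0.6009 -0.2143  0.0914] yaw 0.2
```

move_arm --moves '[[[0,0,0,0,0,-0.035,0],[0,0,0,0,0,-0.025,0],[0,0,0,0,0,-0.007,0],[0,0,0,0,0,0,0]]]'

```text
t: 32.25
tcp_pos: [0.6026, -0.2153, 0.0266]
tcp_rot: [[1.0, 0.003, 0.002], [0.003, -1.0, -0.0], [0.002, 0.0, -1.0]]
contact_force: [-0.2, 0.6, 0.5]
grip_width: 0.002
grasp_force: 0.0
```

move_arm --moves '[[[0,0,0,-0.009,0,-0.002,0],[0,0,0,-0.009,0,0,0],[0,0,0,-0.009,0,0,0],[0,0,0,-0.009,0,0,0],[0,0,0,-0.009,0,0,0],[0,0,0,-0.009,0,0,0],[0,0,0,-0.009,0,0,0],[0,0,0,0,0,0,0]]]'

```text
t: 33.25
tcp_pos: [0.5376, -0.2154, 0.0229]
tcp_rot: [[1.0, 0.002, -0.001], [0.002, -1.0, 0.0], [-0.001, -0.0, -1.0]]
contact_force: [0.2, 0.2, -0.6]
grip_width: 0.0
grasp_force: 0.0
```

```bash
python3 -c "
from h import *
fit()"
```

```text
red 343 origin [0.575 0.239] yaw 93 fit 1.0
brown 365 origin [0.457 0.229] yaw 9 fit 1.0
t 33.3 tcp [ 0.5382 -0.2154  0.0229] yaw 0.1
```

move_arm --moves '[[[0,0,0,-0.0095,0,0,0],[0,0,0,-0.0095,0,0,0],[0,0,0,-0.0095,0,0,0],[0,0,0,0,0,0,0],[0,0,0,0.02,0,0,0],[0,0,0,0.03,-0.02,0.03,0],[0,0,-0.08,0,-0.05,0.04,0],[0,0,-0.08,0,-0.06,0.04,0],[0,0,-0.08,0,-0.06,0,0],[0,0,-0.08,0,0,0,0],[0,0,-0.08,0,0,0,0],[0,0,0,0,0,0,0]]]'

```text
t: 34.8
tcp_pos: [0.5599, -0.3964, 0.1264]
tcp_rot: [[0.671, -0.741, -0.0], [-0.741, -0.671, 0.0], [-0.0, 0.0, -1.0]]
contact_force: [-0.0, 0.2, -0.8]
grip_width: 0.002
grasp_force: 0.0
```

```bash
python3 -c "
from h import *
fit()"
```

```text
red 351 origin [0.575 0.239] yaw 93 fit 1.0
brown 364 origin [0.457 0.229] yaw 0 fit 1.0
t 34.85 tcp [ 0.5599 -0.3962  0.1265] yaw -47.7
```

move_arm --moves '[[[0,0,-0.08,-0.037,-0.035,0.03,0],[0,0,-0.08,-0.037,-0.035,0.03,0],[0,0,-0.08,-0.037,-0.035,0,0],[0,0,-0.08,0,0,0,0],[0,0,0,0,0,0,0]]]'

```text
t: 35.48
tcp_pos: [0.4487, -0.5014, 0.1867]
tcp_rot: [[0.068, -0.998, 0.0], [-0.998, -0.068, -0.0], [0.0, -0.0, -1.0]]
contact_force: [0.8, -0.1, -0.1]
grip_width: 0.002
grasp_force: 0.0
```

```bash
python3 -c "
from h import *
fit()"
```

```text
red 349 origin [0.575 0.239] yaw 93 fit 1.0
brown 364 origin [0.456 0.229] yaw 6 fit 1.0
black 364 origin [ 0.475 -0.214] yaw 0 fit 1.0
t 35.52 tcp [ 0.4491 -0.5011  0.1867] yaw -85.9
```

move_arm --moves '[[[0,0,-0.03,0.0043,0.048,0,0],[0,0,-0.029,0.0043,0.048,0,0],[0,0,0,0.0043,0.048,0,0],[0,0,0,0.0043,0.048,0,0],[0,0,0,0.0043,0.048,0,0],[0,0,0,0,0,-0.05,0],[0,0,0,0,0,-0.05,0],[0,0,0,0,0,0,0]]]'

```text
t: 36.52
tcp_pos: [0.4684, -0.2598, 0.0837]
tcp_rot: [[-0.053, -0.999, -0.007], [-0.999, 0.053, 0.001], [-0.001, 0.007, -1.0]]
contact_force: [-0.5, 0.1, 0.4]
grip_width: 0.002
grasp_force: 0.0
```

```bash
python3 -c "
from h import *
fit()"
```

```text
red 341 origin [0.575 0.239] yaw 90 fit 1.0
brown 369 origin [0.457 0.229] yaw 6 fit 1.0
t 36.58 tcp [ 0.4702 -0.2606  0.0861] yaw -93.1
```

move_arm --moves '[[[0,0,0,0,0,-0.035,0],[0,0,0,0,0,-0.02,0],[0,0,0,0,0,-0.006,0],[0,0,0,0,0,0,0]]]'

```text
t: 37.08
tcp_pos: [0.4716, -0.2614, 0.027]
tcp_rot: [[-0.057, -0.998, 0.002], [-0.998, 0.057, -0.001], [0.0, -0.002, -1.0]]
contact_force: [-0.1, 0.4, -0.6]
grip_width: -0.001
grasp_force: 0.0
```

move_arm --moves '[[[0,0,0,0.0005,0.009,-0.001,0],[0,0,0,0.0005,0.009,0,0],[0,0,0,0.0005,0.009,0,0],[0,0,0,0.0005,0.009,0,0],[0,0,0,0.0005,0.009,0,0],[0,0,0,0.0005,0.009,0,0],[0,0,0,0.0005,0.009,0,0],[0,0,0,0.0005,0.009,0,0],[0,0,0,0.0005,0.009,0,0],[0,0,0,0.0005,0.009,0,0]]]'

```text
t: 38.33
tcp_pos: [0.4755, -0.1706, 0.0246]
tcp_rot: [[-0.059, -0.998, 0.0], [-0.998, 0.059, 0.0], [-0.0, -0.0, -1.0]]
contact_force: [0.2, 0.9, -0.6]
grip_width: 0.006
grasp_force: 0.1
```

```bash
python3 -c "
from h import *
fit()"
```

```text
red 342 origin [0.575 0.239] yaw 90 fit 1.0
brown 363 origin [0.457 0.229] yaw 0 fit 1.0
black 212 origin [0.379 0.182] yaw -63 fit 0.84
t 38.38 tcp [ 0.4756 -0.17    0.0246] yaw -93.3
```

move_arm --moves '[[[0,0,0,0.0004,0.009,0,0],[0,0,0,0.0004,0.009,0,0],[0,0,0,0.0004,0.009,0,0],[0,0,0,0.0004,0.009,0,0],[0,0,0,0.0004,0.009,0,0],[0,0,0,0.0004,0.009,0,0],[0,0,0,0,0,0,0],[0,0,0,0,-0.015,0,0],[0,0,0,0,-0.015,0.05,0],[0,0,0,0,-0.02,0.05,0],[0,0,0,0,-0.055,0.03,0],[0,0,0,0,-0.055,0,0]]]'

```text
t: 39.88
tcp_pos: [0.4792, -0.2797, 0.158]
tcp_rot: [[-0.057, -0.998, 0.006], [-0.998, 0.057, -0.002], [0.001, -0.006, -1.0]]
contact_force: [1.7, 0.4, 0.0]
grip_width: 0.001
grasp_force: 0.0
```

move_arm --moves '[[[0,0,0,0,-0.055,0,0],[0,0,0,0,-0.055,0,0],[0,0,0,0,-0.055,0,0],[0,0,0,0,-0.055,0,0],[0,0,0,0,0,0,0]]]'

```text
t: 40.5
tcp_pos: [0.4758, -0.5014, 0.153]
tcp_rot: [[-0.063, -0.998, -0.001], [-0.998, 0.063, 0.0], [-0.0, 0.001, -1.0]]
contact_force: [-1.0, 0.9, -0.6]
grip_width: 0.005
grasp_force: 0.0
```

```bash
python3 -c "
from h import *
fit()"
```

```text
red 340 origin [0.575 0.239] yaw 90 fit 1.0
brown 364 origin [0.457 0.229] yaw 9 fit 1.0
black 365 origin [ 0.482 -0.086] yaw -3 fit 1.0
t 40.55 tcp [ 0.476  -0.4995  0.1531] yaw -93.6
```

move_arm --moves '[[[0,0,0,0.0001,0.0525,0,0],[0,0,0,0.0001,0.0525,0,0],[0,0,0,0.0001,0.0525,0,0],[0,0,0,0.0001,0.0525,0,0],[0,0,0,0.0001,0.0525,0,0],[0,0,0,0.0001,0.0525,0,0],[0,0,0,0.0001,0.052,0,0],[0,0,0,0,0,-0.03,0],[0,0,0,0,0,-0.03,0],[0,0,0,0,0,0,0],[0,0,0,0,0,0,0]]]'

```text
t: 41.92
tcp_pos: [0.4789, -0.1301, 0.0955]
tcp_rot: [[-0.058, -0.998, 0.001], [-0.998, 0.058, -0.0], [0.0, -0.001, -1.0]]
contact_force: [-0.9, 0.7, 0.4]
grip_width: 0.002
grasp_force: 0.0
```

move_arm --moves '[[[0,0,0,-0.002,0,-0.035,0],[0,0,0,0,0,-0.027,0],[0,0,0,0,0,-0.009,0],[0,0,0,0,0,0,0]]]'

```text
t: 42.42
tcp_pos: [0.477, -0.1302, 0.0241]
tcp_rot: [[-0.059, -0.998, 0.0], [-0.998, 0.059, -0.0], [0.0, -0.0, -1.0]]
contact_force: [-0.5, 0.2, -0.4]
grip_width: 0.004
grasp_force: 0.0
```

move_arm --moves '[[[0,0,0,0.0003,0.009,-0.001,0],[0,0,0,0.0003,0.009,0,0],[0,0,0,0.0003,0.009,0,0],[0,0,0,0.0003,0.009,0,0],[0,0,0,0.0003,0.009,0,0],[0,0,0,0.0003,0.009,0,0],[0,0,0,0.0003,0.009,0,0],[0,0,0,0.0003,0.009,0,0],[0,0,0,0.0003,0.009,0,0],[0,0,0,0.0003,0.009,0,0],[0,0,0,0.0003,0.009,0,0],[0,0,0,0.0003,0.009,0,0]]]'

```text
t: 43.92
tcp_pos: [0.4802, -0.0214, 0.0225]
tcp_rot: [[-0.058, -0.998, 0.0], [-0.998, 0.058, 0.0], [-0.0, -0.0, -1.0]]
contact_force: [0.8, -0.2, -1.4]
grip_width: 0.0
grasp_force: 0.0
```

move_arm --moves '[[[0,0,-0.0167,0.0003,0.009,0,0],[0,0,-0.0167,0.0005,0.009,0,0],[0,0,-0.0167,0.0009,0.009,0,0],[0,0,-0.0167,0.0012,0.009,0,0],[0,0,0,0,0,0,0],[0,0,0,-0.002,-0.015,0,0],[0,0,0,-0.002,-0.015,0.05,0],[0,0,0,0,-0.03,0.05,0],[0,0,0,0,-0.055,0.03,0],[0,0,0,0,-0.055,0,0],[0,0,0,0,-0.055,0,0],[0,0,0,0,-0.055,0,0]]]'

```text
t: 45.42
tcp_pos: [0.478, -0.2685, 0.1526]
tcp_rot: [[-0.197, -0.98, 0.0], [-0.98, 0.197, 0.0], [-0.0, -0.0, -1.0]]
contact_force: [1.2, 0.2, 0.3]
grip_width: 0.003
grasp_force: 0.0
```

move_arm --moves '[[[0,0,0,0.01,-0.055,0,0],[0,0,0,0.01,-0.055,0,0],[0,0,0,0,0,0,0]]]'

```text
t: 45.8
tcp_pos: [0.4977, -0.3799, 0.1512]
tcp_rot: [[-0.201, -0.98, -0.001], [-0.98, 0.201, 0.0], [0.0, 0.001, -1.0]]
contact_force: [-0.6, 1.3, -0.0]
grip_width: 0.002
grasp_force: 0.0
```

```bash
python3 -c "
from h import *
fit()"
```

```text
red 351 origin [0.575 0.239] yaw 93 fit 1.0
brown 364 origin [0.457 0.229] yaw 0 fit 1.0
black 374 origin [0.492 0.043] yaw -12 fit 1.0
t 45.85 tcp [ 0.4974 -0.3781  0.1513] yaw -101.6
```

move_arm --moves '[[[0,0,0,-0.0025,0.0537,0,0],[0,0,0,-0.0025,0.0537,0,0],[0,0,0,-0.0025,0.0537,0,0],[0,0,0,-0.0025,0.0537,0,0],[0,0,0,-0.0025,0.0537,0,0],[0,0,0,-0.0025,0.0537,0,0],[0,0,0,-0.0025,0.0537,0,0],[0,0,0,0,0,-0.03,0],[0,0,0,0,0,-0.03,0],[0,0,0,0,0,0,0],[0,0,0,0,0,0,0]]]'

```text
t: 47.22
tcp_pos: [0.4817, 0.0, 0.0934]
tcp_rot: [[-0.197, -0.98, 0.001], [-0.98, 0.197, 0.0], [-0.0, -0.001, -1.0]]
contact_force: [0.1, -0.4, 0.6]
grip_width: -0.001
grasp_force: 0.0
```

move_arm --moves '[[[0,0,0,-0.001,0,-0.035,0],[0,0,0,0,0,-0.025,0],[0,0,0,0,0,-0.009,0],[0,0,0,0,0,0,0]]]'

```text
t: 47.72
tcp_pos: [0.4809, -0.0001, 0.024]
tcp_rot: [[-0.197, -0.98, 0.0], [-0.98, 0.197, -0.0], [-0.0, -0.0, -1.0]]
contact_force: [-0.1, -0.3, 0.6]
grip_width: 0.002
grasp_force: 0.0
```

move_arm --moves '[[[0,0,0,0.0015,0.009,0,0],[0,0,0,0.0012,0.009,0,0],[0,0,0,0.0012,0.009,0,0],[0,0,0,0.0012,0.009,0,0],[0,0,0,0.0012,0.009,0,0],[0,0,0,0.0012,0.009,0,0],[0,0,0,0.0012,0.009,0,0],[0,0,0,0.0012,0.009,0,0],[0,0,0,0.0012,0.009,0,0],[0,0,0,0.0012,0.009,0,0],[0,0,0,0.0012,0.009,0,0],[0,0,0,0.0012,0.009,0,0]]]'

```text
t: 49.22
tcp_pos: [0.4953, 0.1086, 0.0234]
tcp_rot: [[-0.197, -0.98, -0.0], [-0.98, 0.197, -0.0], [0.0, 0.0, -1.0]]
contact_force: [0.5, -0.4, 0.8]
grip_width: -0.003
grasp_force: 0.0
```

```bash
python3 -c "
from h import *
fit()
print(arm.get_state()['contact_force'])"
```

```text
t 49.27 tcp [0.4958 0.1094 0.0235] yaw -101.3
[1.02386321 2.07041899 0.38078812]
```

move_arm --moves '[[[0,0,0,0.0012,0.009,0,0],[0,0,0,0.0012,0.009,0,0],[0,0,0,0.0012,0.009,0,0],[0,0,0,0.0012,0.009,0,0],[0,0,0,0.0012,0.009,0,0],[0,0,0,0.0012,0.009,0,0],[0,0,0,0.0012,0.009,0,0],[0,0,0,0.0012,0.009,0,0],[0,0,0,0.0012,0.009,0,0],[0,0,0,0.0012,0.009,0,0],[0,0,0,0,0,0,0]]]'

```text
t: 50.65
tcp_pos: [0.5074, 0.1987, 0.0234]
tcp_rot: [[-0.196, -0.981, 0.0], [-0.981, 0.196, 0.0], [-0.0, -0.0, -1.0]]
contact_force: [-0.1, -0.2, 0.4]
grip_width: -0.001
grasp_force: 0.0
```

move_arm --moves '[[[0,0,0,-0.002,-0.012,0,0],[0,0,0,-0.002,-0.015,0.05,0],[0,0,0,0,-0.03,0.05,0],[0,0,0,0,-0.055,0.03,0],[0,0,0,0,-0.055,0,0],[0,0,0,0,-0.055,0,0],[0,0,0,0,-0.055,0,0],[0,0,0,0,-0.055,0,0],[0,0,0,0,-0.055,0,0],[0,0,0,0,-0.055,0,0],[0,0,0,0,-0.055,0,0],[0,0,0,0,0,0,0]]]'

```text
t: 52.15
tcp_pos: [0.5014, -0.3026, 0.1526]
tcp_rot: [[-0.202, -0.979, -0.001], [-0.979, 0.202, 0.0], [0.0, 0.001, -1.0]]
contact_force: [-0.4, 0.2, 0.3]
grip_width: -0.002
grasp_force: 0.0
```

Run:
```python
from h import *
fit()
t=arm.grab_frame("top"); cv2.imwrite("pics/final.png",cv2.resize(t[140:360,100:420],(800,550),interpolation=2)[:,:,::-1])
```

```text
red 341 origin [0.575 0.239] yaw 90 fit 1.0
brown 366 origin [0.457 0.229] yaw 0 fit 1.0
black 357 origin [0.516 0.227] yaw -12 fit 0.99
t 52.2 tcp [ 0.5015 -0.301   0.1527] yaw -101.6
```

View pics/final.png

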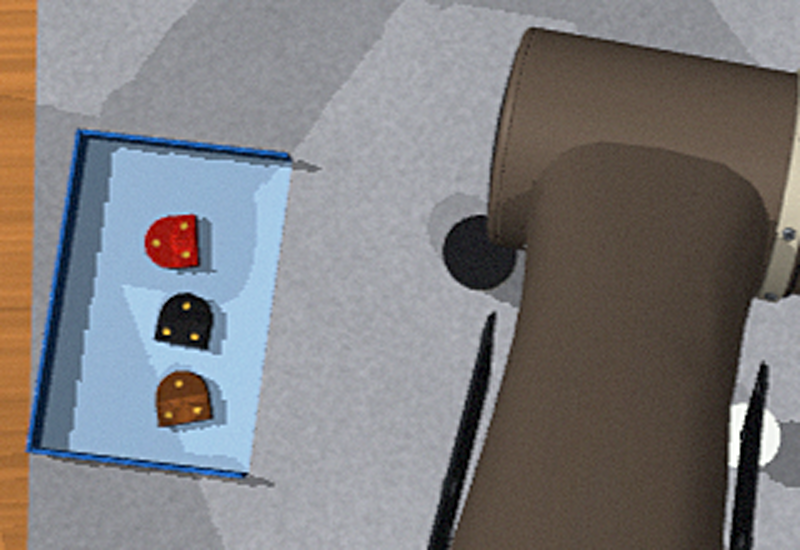

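The picture shows red (173,242), black (185,320) and brown (183,400) flat and well inside the pan. The jar is at (480,252) and the spool at (755,435), both where they began, and the arm is clear of everything.

```bash
python3 -c "
from bench import arm
print(arm.finish_job())"
```

```text
the job is handed in; nothing more can be done
None
```

All three heel caps now lie flat and wholly inside the parts pan, pushed only, and the job was handed in at about 52 s; the jar and spool ended where they began, and I kept clear of the hammer but did not recheck it at the end.

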